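# Find the stamped crate and push it to the dispatch line

### The arm

A 7-joint arm with a two-finger parallel gripper is mounted at the origin on the work surface. World frame = base frame: x ahead of the robot, y to its left, z up, the work surface at z = 0. Lengths are in m, angles in rad, forces in N, time in s.
With the tool pointing down it reaches from about 0.4 to 0.875 m from the base axis. Payload 19.3 kg.
Tool frame: the origin (TCP) lies at the centre of the arm's flange, where the gripper is bolted on; the fingertips stand 173 mm ahead of it and the grasp point (between the pads) lies 155 mm ahead of it (bot.grip_point_offset is the distance from the TCP to the grasp point, in m); z points along the fingers, x is the direction in which the jaws open and shut, and the axes are right-handed (so a half turn about z gives the same grasp; the last joint's range is limited). The gripper opens to 85 mm and grips with 20 to 120 N. Pads are 22 mm wide; open, the fingers measure 114 mm over their backs; the gripper's body (76 mm by 85 mm) begins 54 mm behind the grasp point. The pads swing forward as they close: fully open they stand 13 mm farther back than shut.
Start: joints at [-1.176, 0.521, -0.036, 1.599, 0.021, 1.021, -0.113], TCP at [0.28, 0.559, 0.405] pointing down, gripper open.
Joint ranges: [-2.91, 2.91], [-0.3, 2.13], [-1.5, 1.42], [0.17, 2.43], [-1.26, 4.41], [0.16, 1.93], [-2.52, 2.52]. Speed limits (rad/s): [1.89, 1.89, 2.39, 2.39, 3.01, 3.01, 3.01].

### API

Orientations are given as [roll, pitch, yaw] about the fixed x, y, z axes, in that order (R = Rz(yaw) Ry(pitch) Rx(roll)).
In Python, from workcell import bot gives the robot as it stands.
- The arm moves only by the tool step_arm, never from a script. Its argument "plan" is a list that holds one entry, the list of rows, each a list of 4 numbers: the shift along the world's x, y, z in cm, then the turn about the world's z in rad. A call has 1 to 12 rows; each row is the pose to reach, as a shift and turn from the pose measured when the call began; what a row does not reach only later rows make up. A row lasts 1/12 s, in which the tool goes at most 41.7 mm and 7.16 degrees, less where a joint would pass 70% of its speed; a pose out of reach is approached as far as the arm can. A call with a gripper value outside its range is refused whole. "jaw" is the closure, from 0 (fully open) to 1 (shut), set as the call begins (left out, the last holds). The fingers move at their own pace and stop on an object; "force" is the grip in N (left out, the last holds). Time passes only in rows, so rows that repeat a pose let the fingers close. It gives the time, the measured TCP pose, the force and the opening at its end, in the units of the state.
- bot.observe(): the state, without advancing time (a new reading comes with each control period).
- bot.grab_frame(name): name is "scene" or "top" or "wrist"; returns a dict with "pixels" (400x640x3 uint8, blue, green, red), "mtx" (3x3 intrinsics, pixels), "k1" (the pictures are not rectified: a ray, as slopes to the right and down, at radius r is drawn at 1 + k1 r^2 times it, then the intrinsics apply), "R" (3x3) and "t" (3): a world point X has camera coordinates R X + t. Camera axes: x right, y down, z forward; pixel columns grow to the right and rows downward; lengths in m; the calibration is good to about 2 mm. A picture is of the moment at which its call begins. There is no depth.
- bot.job_done(): hands the job in, once; it reports no verdict.
The state is a dict: "clock": time; "qpos": joint angles; "qd": joint speeds; "joint_efforts": joint torques, N m; "position": TCP position; "tool_rot": TCP orientation; "force": force on the tool from outside, world axes, zero at the start; "moment": the same for the moment, N m; "grip_width": finger opening in m.
Only numpy, scipy, OpenCV 4.12 (cv2) and the standard library are available. Lean on these libraries where they do the work, as an engineer would, in place of code of your own. Each camera call takes 0.05 s, during which the arm holds its last target.

### The job

One of the two small plywood crates on the turning bench is stamped underneath: tip both crates over onto a side so that their undersides show, then push the stamped one, still lying on its side, onto the dispatch line (the dark tape across the bench nearer the robot) so that the tape passes under about the middle of it. Leave the plain crate lying on its side clear of the line, slide and tip the crates only with the fingers without ever lifting one off the bench, and leave everything else on the bench where it is.

Things in the scene. Friction and masses are not known exactly. Their poses are not given: they have to be found in the camera images.
- crate_a: Stamped crate (burnt ring with cross, 56 mm wide, under its floor); looks like crate_b while upright; they may have swapped places. Open empty plywood crate, 76 mm (x) by 120 (y) by 110 high (z), walls 6, inner floor 12 above its lower edge, underside recessed 6. Origin: centre of its lower edge plane; z points out of its mouth. Starts upright, x pointing away from the robot (yaw within 0.3 rad).
- crate_b: The plain crate, no stamp; same shape, size, axes and start yaw as crate_a. Both weigh 0.2 to 0.36 kg and tip without sliding much over a lower 120 mm edge when a 120 mm wall is pushed or pulled 20 to 30 mm below its rim, from inside or outside. Past about 40 degrees they fall over by themselves and rest on that wall, 76 mm high, z axis level.
- crate_a_mid (a point): Centre of crate_a: 55 mm along its z axis from its origin, on its middle axis.
- crate_b_mid (a point): Centre of crate_b: 55 mm along its z axis from its origin, on its middle axis.
- dispatch: The dispatch line: a strip of dark tape flat on the bench, 20 mm wide (its x, pointing away from the robot) and 620 mm long (its y), thickness 1 mm and no obstacle. Origin: its centre. It lies between the robot and the crates.
- wax_jar: Bystander: small jar, 48 mm across, 50 mm high, standing between or just beyond the two crates. Origin: centre of its underside.
- bowl: Bystander: turned wooden bowl, 120 mm across, 50 mm high, at the left. Origin: centre of its underside.
- oil_bottle: Bystander: bottle, 60 mm across, 170 mm high, at the left. Origin: centre of its underside.
- blank: Bystander: wooden disc, 110 mm across, 40 mm high, at the right. Origin: centre of its underside.
- candlestick: Bystander: turned dark wooden candlestick standing upright, 64 mm across at its foot, 125 mm high, at the right. Origin: centre of its underside.
Not all that is in view belongs to the job. Leave any blue look-alike of the crate_b alone.

How it is judged:
By the outcome, as a careful person would: the job done as asked, in the order asked, and still so for the second after the job is handed in, with the robot touching nothing.
It also fails if it takes over 64 s, if anything falls off the work surface, if the arm or the gripper's body presses on something with over 40 N, if the wrist force passes 120 N, or if a joint passes its speed limit or range.

## Working session

There is one attempt and no reset: what is moved stays moved. The work goes in short steps, Python scripts to look and compute and a tool call to move; the robot and the scene stay as the last step left them, time stands still between calls to the robot, and variables do not carry over. Pictures are saved under pics/ and viewed, and the job is handed in when it is done.

Besides the shell and the picture viewer there is one more tool, called after ">>>" as name(argument=value, ...) on one line, values as JSON. step_arm: Moves the arm, as the interface text tells. Its arguments: {"type":"object","properties":{"plan":{"type":"array"},"jaw":{"type":"number"},"force":{"type":"number"}},"required":["plan"]}

```bash
mkdir -p pics; cat > h.py <<'E'
import numpy as np, cv2
from workcell import bot
def grab(n,fn=None):
    f=bot.grab_frame(n)
    if fn: cv2.imwrite('pics/'+fn,np.ascontiguousarray(f['pixels']))
    return f
def ray(f,u,v):
    M=np.array(f['mtx'],float);k=f['k1']
    p=cv2.undistortPoints(np.array([[[u,v]]],float),M,np.array([k,0,0,0,0.]))[0,0]
    R=np.array(f['R']);t=np.array(f['t'])
    return -R.T@t, R.T@np.array([p[0],p[1],1])
def onz(f,u,v,z):
    c,d=ray(f,u,v); return c+d*(z-c[2])/d[2]
def proj(f,X):
    M=np.array(f['mtx'],float);R=np.array(f['R']);t=np.array(f['t'])
    r,_=cv2.Rodrigues(R)
    return cv2.projectPoints(np.array(X,float).reshape(-1,1,3),r,t,M,np.array([f['k1'],0,0,0,0.]))[0][:,0]
E
python3 - <<'E'
from h import *
for n in ['scene','top','wrist']:
    f=grab(n,n+'0.png'); print(n,f['k1'],-np.array(f['R']).T@f['t'])
print(bot.observe())
E
```

```text
scene -0.00920686752989808 [ 1.2441344  -0.65092511  0.73880872]
top -0.060192273991510344 [ 0.40872975 -0.00313716  1.51713023]
wrist -0.04842076605862076 [0.21774267 0.59048512 0.37483223]
{'clock': 0.15, 'qpos': array([-1.17618253,  0.52188211, -0.0363176 ,  1.59983652,  0.02123409,
        1.02112198, -0.11277009]), 'qd': array([-0.00207084, -0.00089944,  0.001225  , -0.00113894,  0.00051307,
        0.00071242,  0.00143171]), 'joint_efforts': array([ 2.19821479e-03, -9.27385283e+01,  1.98103197e+00, -3.70064843e+01,
        1.80624652e-02,  6.21235580e-03, -1.02964334e-04]), 'position': array([0.28014397, 0.55859524, 0.40426941]), 'tool_rot': array([3.14150112e+00, 8.57495322e-04, 1.10600864e+00]), 'force': array([-1.26495817,  0.80515723,  0.53106438]), 'moment': array([-0.00630888, -0.02931084, -0.03741917]), 'grip_width': 0.08503660965424903}
```

View pics/scene0.png

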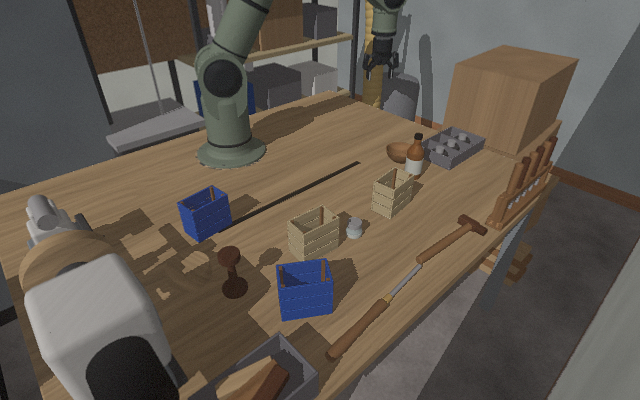

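View pics/top0.png

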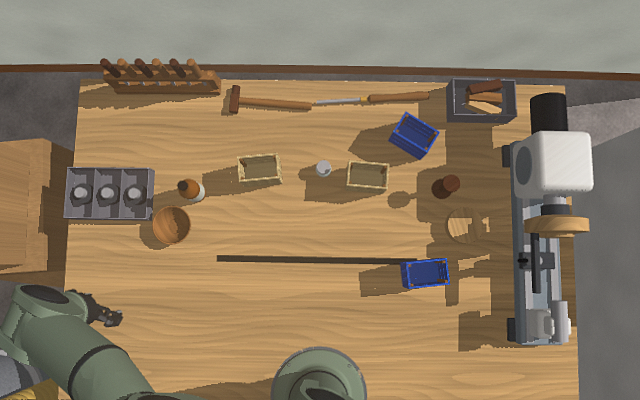

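View pics/wrist0.png

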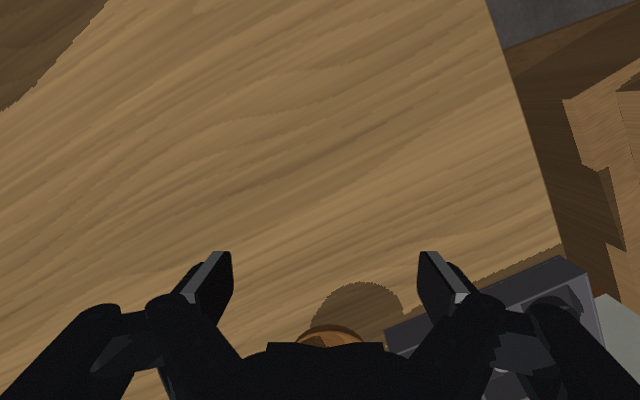

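The scene view shows the two plywood crates at about (313,232) and (392,192), with the jar between them at (355,228). In the top view the crates are at (260,168) and (367,176), and the tape runs along row ~259. Two blue look-alikes are at (425,272) and (413,136). Next I'll measure the rims.

```bash
python3 - <<'E'
from h import *
f=grab('top'); im=np.ascontiguousarray(f['pixels'])
cv2.imwrite('pics/topz.png',cv2.resize(im[130:220,220:420],None,fx=4,fy=4,interpolation=cv2.INTER_CUBIC))
hsv=cv2.cvtColor(im,cv2.COLOR_BGR2HSV)
for p in [(241,160),(260,155),(350,163),(367,187),(300,230),(260,168)]: print(p,im[p[1],p[0]],hsv[p[1],p[0]])
def o(u,v,z): return np.round(onz(f,u,v,z)[:2],4)
m=((hsv[...,1]<110)&(hsv[...,2]>150)).astype(np.uint8)
for n,(a,b) in {'L':(225,290),'R':(335,400)}.items():
    mm=np.zeros_like(m); mm[140:205,a:b]=m[140:205,a:b]
    ys,xs=np.where(mm); 
    r=cv2.minAreaRect(np.c_[xs,ys].astype(np.float32)); bx=cv2.boxPoints(r)
    W=np.array([o(u,v,.11) for u,v in bx]); print(n,len(xs),r,W.tolist())
    print('mid',W.mean(0),'sides',[np.linalg.norm(W[i]-W[i-1]) for i in range(4)])
print('tape',o(217,258.5,0),o(400,261,0),'jar',o(323,168,.05),'bowl',o(171,225,.05),'bottle',o(186,186,.17),'candle',o(446,186,.125),'disc',o(466,226,.04))
for c in [(402,262),(446,258),(450,285),(404,289)]: print('blue near',o(*c,.11))
for c in [(407,113),(439,132),(420,159),(390,145)]: print('blue far',o(*c,.11))
E
```

```text
(241, 160) [ 50  87 121] [ 16 150 121]
(260, 155) [132 188 216] [ 20  99 216]
(350, 163) [110 161 192] [ 19 109 192]
(367, 187) [ 90 127 147] [ 19  99 147]
(300, 230) [ 97 147 186] [ 17 122 186]
(260, 168) [ 72 102 122] [ 18 105 122]
L 368 ((259.24700927734375, 168.71176147460938), (29.98833465576172, 43.33352279663086), 85.60128784179688) [[0.7072, 0.2497], [0.7187, 0.1225], [0.6296, 0.1137], [0.6183, 0.2398]]
mid [0.66845  0.181425] sides [np.float64(0.08944953884733009), np.float64(0.1277187926657624), np.float64(0.08953351327854835), np.float64(0.12660529214847224)]
R 248 ((367.65985107421875, 174.24180603027344), (41.193763732910156, 26.074295043945312), 5.19442892074585) [[0.622, -0.0733], [0.6993, -0.0798], [0.6898, -0.2007], [0.6125, -0.1933]]
mid [ 0.6559   -0.136775] sides [np.float64(0.12037545430859233), np.float64(0.07757280451292196), np.float64(0.12127266798417523), np.float64(0.07765339657735512)]
tape [0.4049 0.319 ] [ 0.4039 -0.2478] jar [ 0.6839 -0.0057] bowl [0.5035 0.4521] bottle [0.6057 0.3779] candle [ 0.6216 -0.3634] disc [ 0.5118 -0.4446]
blue near [ 0.4015 -0.2358]
blue near [ 0.414  -0.3633]
blue near [ 0.3371 -0.3737]
blue near [ 0.3249 -0.2411]
blue far [ 0.8431 -0.2548]
blue far [ 0.7863 -0.3499]
blue far [ 0.7035 -0.2916]
blue far [ 0.7444 -0.203 ]
```

View pics/topz.png

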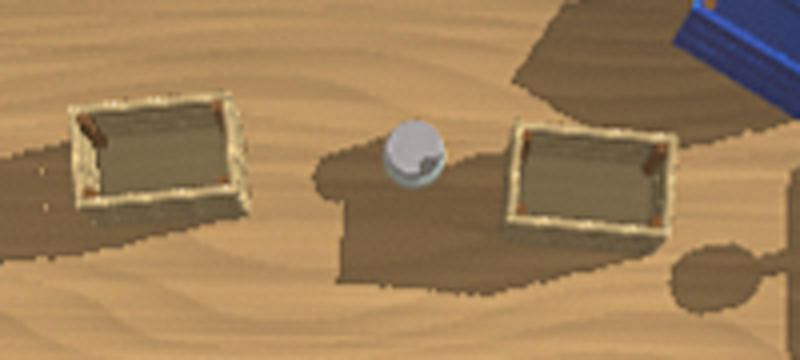

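>>> step_arm(plan=[[[47, -37, 0, 0.555], [47, -37, 0, 0.555], [47, -37, 0, 0.555], [47, -37, 0, 0.555], [47, -37, 0, 0.555], [47, -37, 0, 0.555], [47, -37, 0, 0.555], [47, -37, 0, 0.555], [47, -37, 0, 0.555], [47, -37, 0, 0.555], [47, -37, 0, 0.555], [47, -37, 0, 0.555]]], jaw=0.4)

```text
clock: 1.2
position: [0.6711, 0.2503, 0.4043]
tool_rot: [-3.141, 0.001, 1.661]
force: [-0.1, 1.0, 0.1]
grip_width: 0.0513
```

Remaining: x to 0.75, y to 0.188.

>>> step_arm(plan=[[[8, -6.2, 0, 0], [8, -6.2, 0, 0], [8, -6.2, 0, 0], [8, -6.2, 0, 0], [8, -6.2, -6, 0], [8, -6.2, -9, 0], [8, -6.2, -9, 0], [8, -6.2, -9, 0]]])

```text
clock: 1.87
position: [0.7503, 0.1884, 0.3116]
tool_rot: [-3.136, 0.002, 1.661]
force: [0.4, 0.3, 1.1]
grip_width: 0.0509
```

```bash
python3 - <<'E'
from h import *
for n in ['scene','top']:
    f=grab(n); im=np.ascontiguousarray(f['pixels'])
    if n=='scene': cv2.imwrite('pics/s1.png',cv2.resize(im[100:300,240:490],None,fx=3,fy=3))
    else: cv2.imwrite('pics/t1.png',cv2.resize(im[90:280,160:480],None,fx=2.4,fy=2.4))
E
```

```text
(no output)
```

View pics/s1.png

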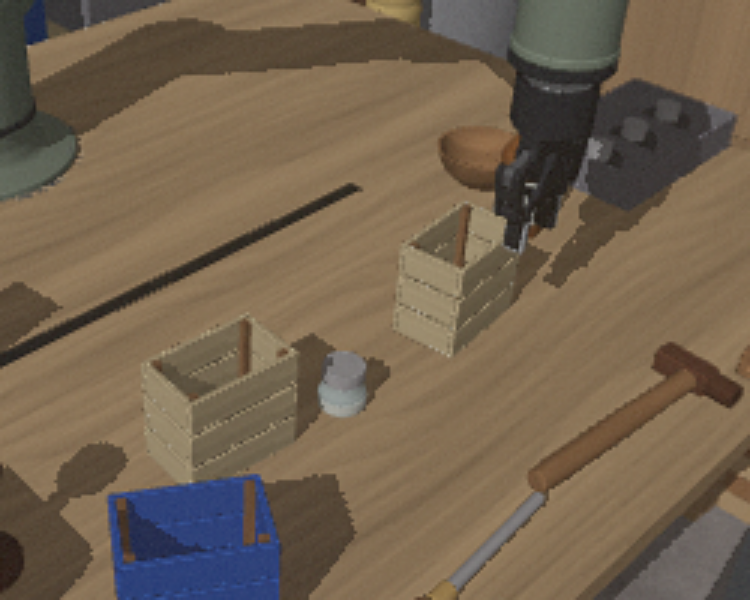

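View pics/t1.png

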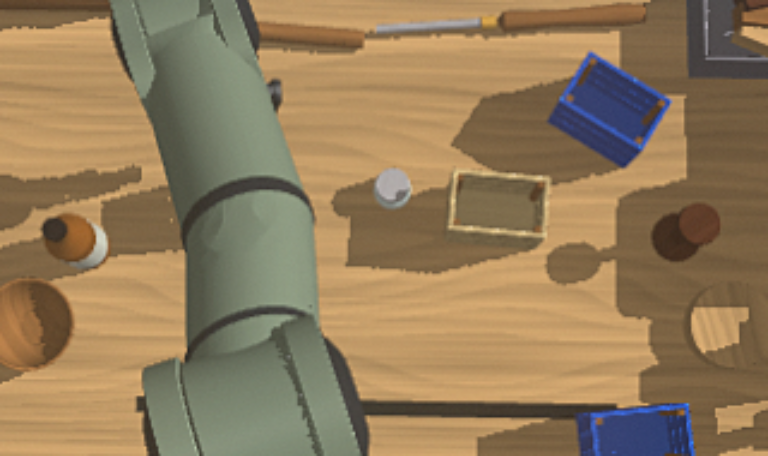

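The top view is blocked by the arm. The scene view shows the fingers just beyond the far wall of the left crate, above rim height at about (520,235) in the zoomed picture. I'll descend to tip height ~0.08.

>>> step_arm(plan=[[[0, 0, -3, 0], [0, 0, -6.2, 0], [0, 0, -6.2, 0], [0, 0, -6.2, 0], [0, 0, -6.2, 0]]])

```text
clock: 2.38
position: [0.7524, 0.1889, 0.2579]
tool_rot: [3.136, -0.0, 1.661]
force: [0.8, -0.1, 0.7]
grip_width: 0.0513
```

```bash
python3 - <<'E'
from h import *
f=grab('scene'); im=np.ascontiguousarray(f['pixels'])
cv2.imwrite('pics/s2.png',cv2.resize(im[120:250,340:470],None,fx=4,fy=4))
grab('wrist','w2.png')
E
```

```text
(no output)
```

View pics/s2.png

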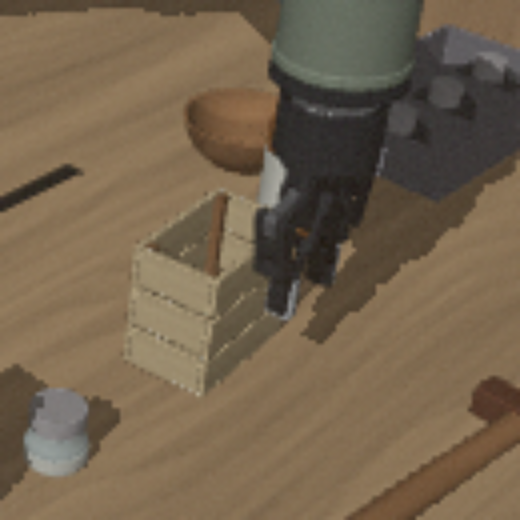

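View pics/w2.png

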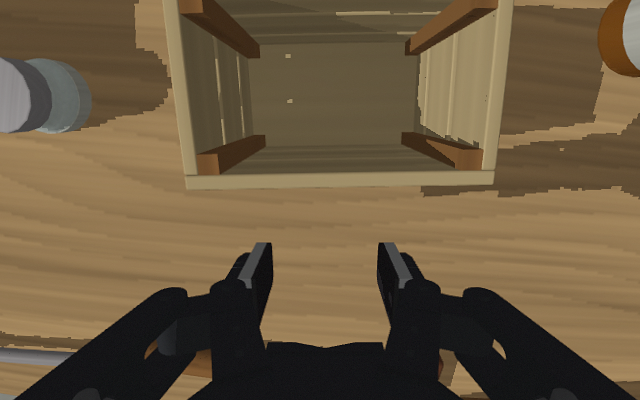

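The wrist view shows the fingers (columns 250–400) just beyond the far rim at row ~182, square to it and centred. Now I'll pull toward the robot gently.

>>> step_arm(plan=[[[-0.8, -0.1, -0.4, 0], [-1.6, -0.1, -0.8, 0], [-2.4, -0.2, -0.8, 0], [-3.2, -0.3, -0.8, 0], [-4, -0.4, -0.8, 0], [-4.6, -0.4, -0.8, 0], [-5.2, -0.5, -0.8, 0], [-5.8, -0.5, -0.8, 0]]])

```text
clock: 3.15
position: [0.6943, 0.1837, 0.2507]
tool_rot: [3.134, -0.001, 1.661]
force: [1.6, 0.2, 1.0]
grip_width: 0.0514
```

```bash
python3 - <<'E'
from h import *
f=grab('scene'); im=np.ascontiguousarray(f['pixels'])
cv2.imwrite('pics/s3.png',cv2.resize(im[120:250,340:470],None,fx=4,fy=4))
E
```

```text
(no output)
```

View pics/s3.png

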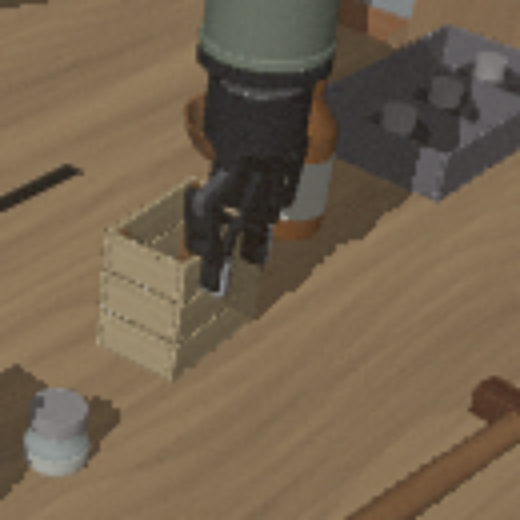

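The crate slid about 25 mm instead of tipping, so I was pulling too low. I'll back off, raise the contact point to about 20 mm below the rim, and pull a bit faster.

>>> step_arm(plan=[[[1.5, 0.1, 0, 0], [1.5, 0.1, 1.4, 0], [1.5, 0.1, 1.4, 0], [0, 0, 1.4, 0], [-1.5, -0.1, 1.4, 0], [-3, -0.3, 1.5, 0], [-4.5, -0.4, 1.7, 0], [-6, -0.5, 2, 0]]])

```text
clock: 3.87
position: [0.6323, 0.1788, 0.2707]
tool_rot: [3.136, -0.001, 1.661]
force: [-0.2, -0.2, 0.8]
grip_width: 0.0513
```

```bash
python3 - <<'E'
from h import *
f=grab('scene'); im=np.ascontiguousarray(f['pixels'])
cv2.imwrite('pics/s4.png',cv2.resize(im[120:250,340:470],None,fx=4,fy=4))
grab('wrist','w4.png')
E
```

```text
(no output)
```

View pics/s4.png

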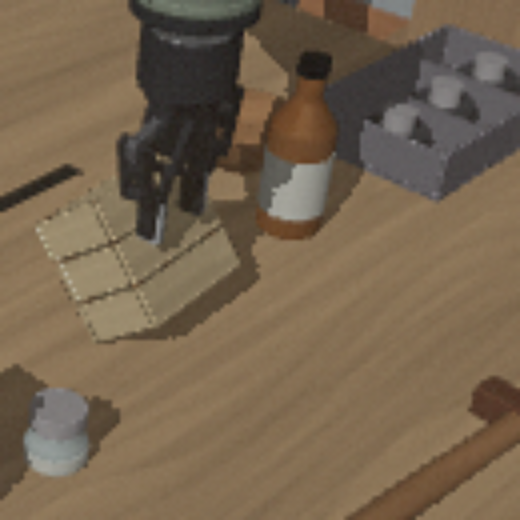

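View pics/w4.png

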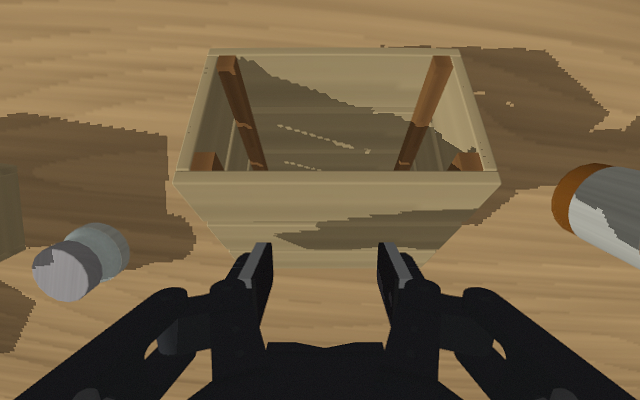

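It is now tipped about 35°. I'll keep going.

>>> step_arm(plan=[[[-1.2, -0.1, 0.4, 0], [-2.4, -0.2, 0.7, 0], [-3, -0.3, 1, 0], [-3, -0.3, 1.5, 0], [-3, -0.3, 2, 0], [-3, -0.3, 3, 0], [-3, -0.3, 4, 0]]])

```text
clock: 4.55
position: [0.6022, 0.1761, 0.3122]
tool_rot: [3.136, -0.001, 1.662]
force: [0.6, -0.5, 0.4]
grip_width: 0.051
```

```bash
python3 - <<'E'
from h import *
f=grab('scene'); im=np.ascontiguousarray(f['pixels'])
cv2.imwrite('pics/s5.png',cv2.resize(im[120:270,270:470],None,fx=4,fy=4))
E
```

```text
(no output)
```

View pics/s5.png

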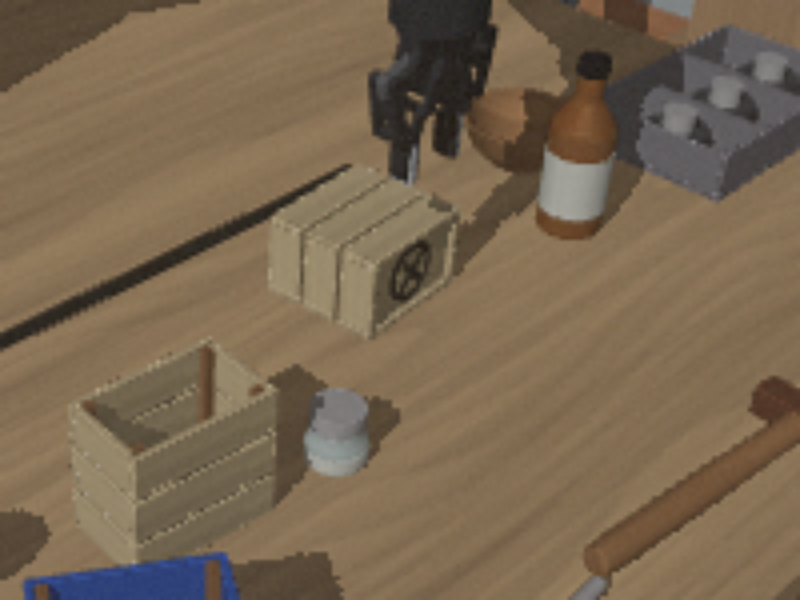

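The left crate now lies on its side, and the ring-and-cross stamp is visible at (410,270) in the zoom, so it is the stamped one. Now the right crate.

>>> step_arm(plan=[[[4, -1, 4, 0], [13.3, -10, 4, -0.169], [13.3, -31.6, 4, -0.169], [13.3, -31.6, 4, -0.169], [13.3, -31.6, 4, -0.169], [13.3, -31.6, 4, -0.169], [13.3, -31.6, 4, -0.169], [13.3, -31.6, 4, -0.169], [13.3, -31.6, 4, -0.169], [13.3, -31.6, 4, -0.169], [13.3, -31.6, 4, -0.169], [13.3, -31.6, 2, -0.169]]])

```text
clock: 5.6
position: [0.7366, -0.1401, 0.3379]
tool_rot: [3.128, -0.002, 1.492]
force: [0.6, 1.2, -0.3]
grip_width: 0.0513
```

```bash
python3 - <<'E'
from h import *
grab('wrist','w6.png')
E
```

```text
(no output)
```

View pics/w6.png

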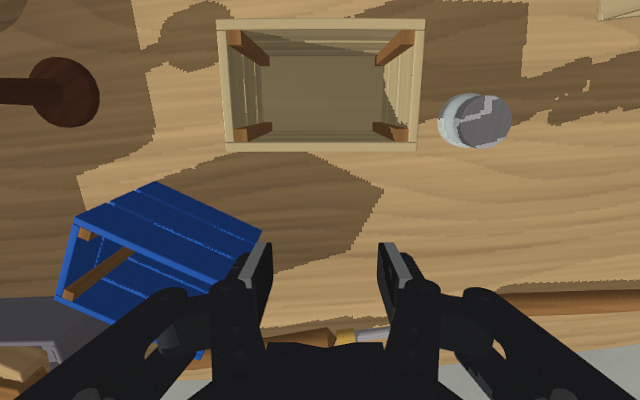

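The wrist view shows the right crate's far rim at row ~147, columns 227–417. A blue crate corner at (262,233) is near the left finger, so I'll close the jaws more and move nearer the wall before descending.

>>> step_arm(plan=[[[-1.4, 0.8, 0, 0], [-1.4, 0.8, 0, 0], [-1.4, 0.8, 0, 0], [-1.4, 0.8, 0, 0], [-1.4, 0.8, -2, 0], [-1.4, 0.8, -4, 0], [-1.4, 0.8, -4, 0], [-1.4, 0.8, -4, 0]]], jaw=0.6)

```text
clock: 6.32
position: [0.7216, -0.131, 0.2914]
tool_rot: [3.136, -0.002, 1.493]
force: [0.6, -0.5, 1.9]
grip_width: 0.0341
```

```bash
python3 - <<'E'
from h import *
grab('wrist','w7.png')
f=grab('scene'); im=np.ascontiguousarray(f['pixels'])
cv2.imwrite('pics/s7.png',cv2.resize(im[150:330,240:440],None,fx=3,fy=3))
E
```

```text
(no output)
```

View pics/w7.png

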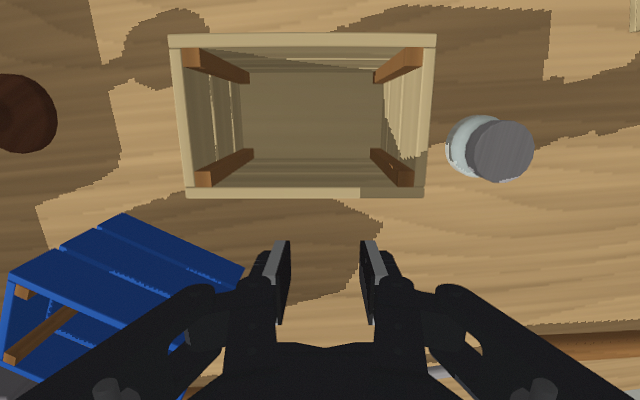

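View pics/s7.png

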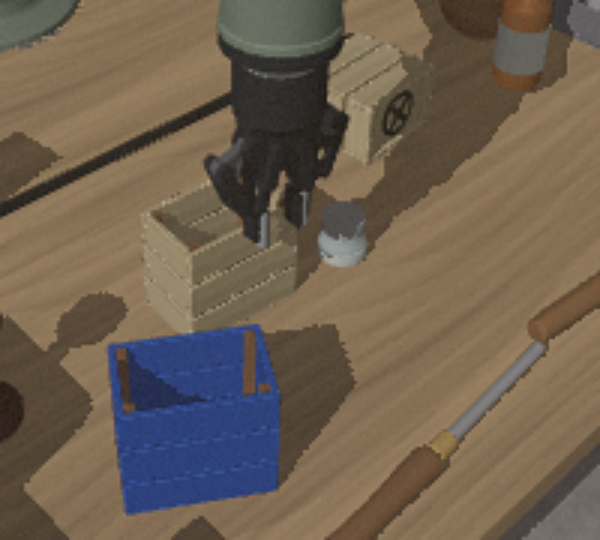

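Fingers are clear of the blue crate and centred on the far wall. I'll lower to the contact height that worked, then pull.

>>> step_arm(plan=[[[0, 0, -1.5, 0], [0, 0, -2.5, 0], [0, 0, -2.5, 0], [-1, 0.1, -2.5, 0], [-2.2, 0.2, -2.5, 0], [-3.5, 0.3, -2.5, 0], [-4.8, 0.4, -2.4, 0], [-6, 0.5, -2.2, 0], [-7, 0.5, -2, 0]]])

```text
clock: 7.17
position: [0.6513, -0.126, 0.2734]
tool_rot: [3.133, -0.002, 1.493]
force: [0.4, 0.4, 0.3]
grip_width: 0.0343
```

```bash
python3 - <<'E'
from h import *
f=grab('scene'); im=np.ascontiguousarray(f['pixels'])
cv2.imwrite('pics/s8.png',cv2.resize(im[150:330,240:440],None,fx=3,fy=3))
E
```

```text
(no output)
```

View pics/s8.png

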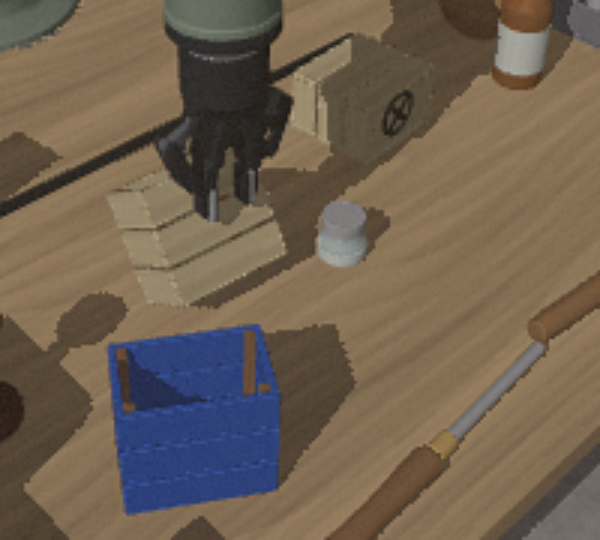

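The right crate is tipped about 25°. I'll keep going.

>>> step_arm(plan=[[[-1.2, 0.1, 0.4, 0], [-2.4, 0.2, 0.8, 0], [-3.6, 0.3, 1.2, 0], [-4.2, 0.3, 1.5, 0], [-4.2, 0.3, 2, 0], [-4.2, 0.3, 4, 0], [-4.2, 0.3, 7, 0], [-4.2, 0.3, 8, 0]]])

```text
clock: 7.88
position: [0.6095, -0.1235, 0.3575]
tool_rot: [3.13, -0.002, 1.492]
force: [-0.2, -0.6, 0.4]
grip_width: 0.0341
```

```bash
python3 - <<'E'
from h import *
f=grab('scene'); im=np.ascontiguousarray(f['pixels'])
cv2.imwrite('pics/s9.png',cv2.resize(im[120:330,220:440],None,fx=2.8,fy=2.8))
E
```

```text
(no output)
```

View pics/s9.png

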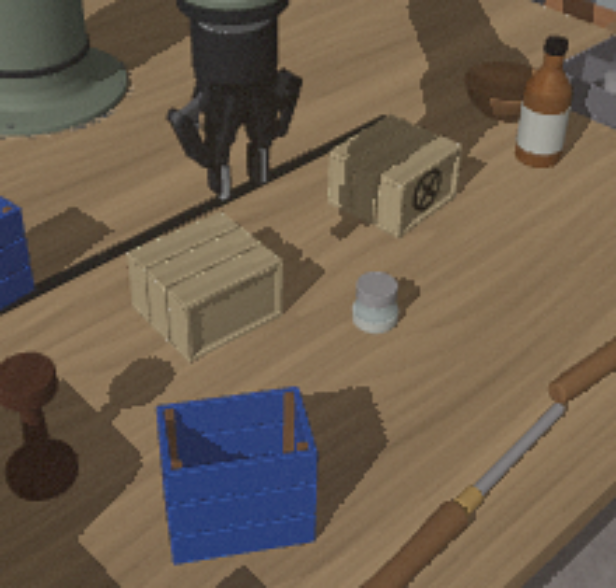

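Both crates lie on their sides, with the right one plain and the left one stamped. Next I'll measure both poses.

```bash
python3 - <<'E'
from h import *
f=grab('top'); im=np.ascontiguousarray(f['pixels'])
cv2.imwrite('pics/t9.png',cv2.resize(im[130:290,200:400],None,fx=4,fy=4,interpolation=cv2.INTER_CUBIC))
f=grab('scene'); im=np.ascontiguousarray(f['pixels'])
cv2.imwrite('pics/s9b.png',cv2.resize(im[155:210,330:390],None,fx=10,fy=10,interpolation=cv2.INTER_CUBIC))
E
```

```text
(no output)
```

View pics/t9.png

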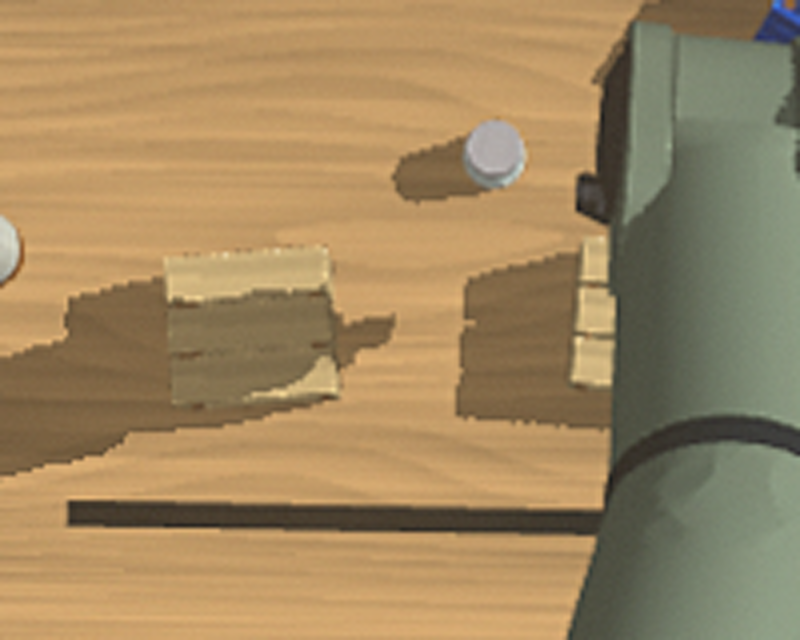

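View pics/s9b.png

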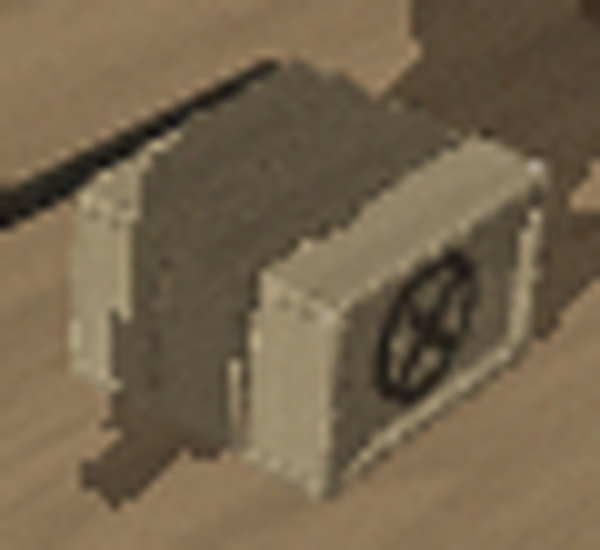

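```bash
python3 - <<'E'
from h import *
f=grab('top')
C=np.array([onz(f,200+u/4,130+v/4,.076)[:2] for u,v in [(165,258),(328,246),(338,397),(172,405)]])
print(C.round(4),C.mean(0)); print([np.linalg.norm(C[i]-C[i-1]) for i in range(4)])
P=np.array([onz(f,200+u/4,130+v/4,0.076)[:2] for u,v in [(583,238),(571,385)]]);print('plain',P)
for v in (503,524): print('tapeL',onz(f,200+67/4,130+v/4,0)); 
for v in (511,533): print('tapeM',onz(f,200+590/4,130+v/4,0))
g=grab('scene')
for u,v in [(340,315),(535,170)]: print('sc top',onz(g,330+u/10,155+v/10,.076))
for u,v in [(325,495),(530,345)]: print('sc bot',onz(g,330+u/10,155+v/10,0))
E
```

```text
[[0.5957 0.2374]
 [0.6062 0.1158]
 [0.4937 0.106 ]
 [0.4862 0.2286]] [0.54546278 0.17195443]
[np.float64(0.10986540602976803), np.float64(0.12197517290909614), np.float64(0.11297959241220158), np.float64(0.12290917240062123)]
plain [[ 0.61462145 -0.07443491]
 [ 0.50464846 -0.06621313]]
tapeL [0.4133076  0.32010324 0.        ]
tapeL [0.39715438 0.31952349 0.        ]
tapeM [ 0.41233027 -0.08493354  0.        ]
tapeM [ 0.39543481 -0.08503853  0.        ]
sc top [0.60932564 0.11807177 0.076     ]
sc top [0.59426749 0.23205428 0.076     ]
sc bot [0.60522928 0.12321501 0.        ]
sc bot [0.59384733 0.24172778 0.        ]
```

The two views agree: the stamped crate's centre is (0.545, 0.173), yaw ≈ 0.08, and its underside is at x ≈ 0.60. The sides come out near the true 0.11 × 0.12. The tape centre is at x ≈ 0.4045, so the crate needs to move −14 cm. I'll move behind its underside.

>>> step_arm(plan=[[[2.8, 29.9, 0, 0.158], [2.8, 29.9, 0, 0.158], [2.8, 29.9, 0, 0.158], [2.8, 29.9, 0, 0.158], [2.8, 29.9, 0, 0.158], [2.8, 29.9, 0, 0.158], [2.8, 29.9, 0, 0.158], [2.8, 29.9, 0, 0.158], [2.8, 29.9, 0, 0.158], [2.8, 29.9, -4, 0.158], [2.8, 29.9, -7, 0.158], [2.8, 29.9, -7, 0.158]]], jaw=0.4)

```text
clock: 9.13
position: [0.6346, 0.1743, 0.2767]
tool_rot: [-3.14, 0.001, 1.65]
force: [0.3, -0.1, -0.4]
grip_width: 0.0513
```

```bash
python3 - <<'E'
from h import *
grab('wrist','w10.png')
E
```

```text
(no output)
```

View pics/w10.png

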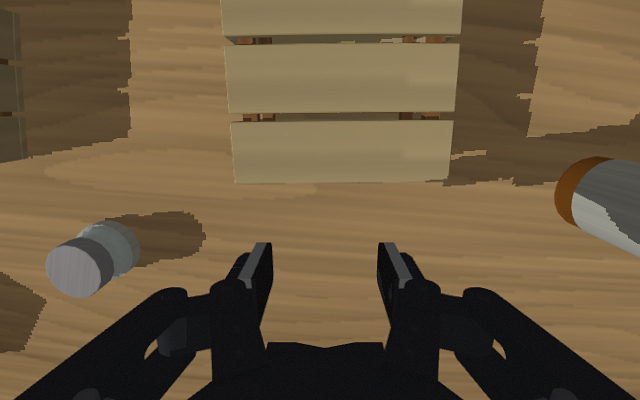

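```bash
python3 - <<'E'
from h import *
f=grab('wrist')
for p in [(235,183),(449,178)]: print(onz(f,*p,.076).round(4))
E
```

```text
[0.609  0.1218 0.076 ]
[0.5964 0.2437 0.076 ]
```

The wrist view puts the underside's top edge at mid (0.603, 0.183), yaw 0.10. I'll shift +0.8 cm in y, turn slightly and descend.

>>> step_arm(plan=[[[0.3, 0.8, -2, 0.02], [0.3, 0.8, -5, 0.02], [0.3, 0.8, -7, 0.02], [0.3, 0.8, -7.8, 0.02], [0.3, 0.8, -7.8, 0.02], [0.3, 0.8, -7.8, 0.02]]])

```text
clock: 9.73
position: [0.64, 0.1828, 0.2062]
tool_rot: [3.135, -0.001, 1.669]
force: [1.2, 0.8, 0.9]
grip_width: 0.051
```

```bash
python3 - <<'E'
from h import *
grab('wrist','w11.png')
f=grab('scene'); im=np.ascontiguousarray(f['pixels'])
cv2.imwrite('pics/s11.png',cv2.resize(im[120:250,310:440],None,fx=4,fy=4))
E
```

```text
(no output)
```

View pics/w11.png

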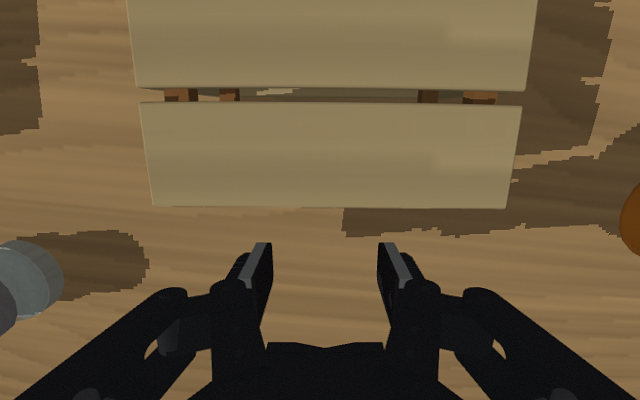

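View pics/s11.png

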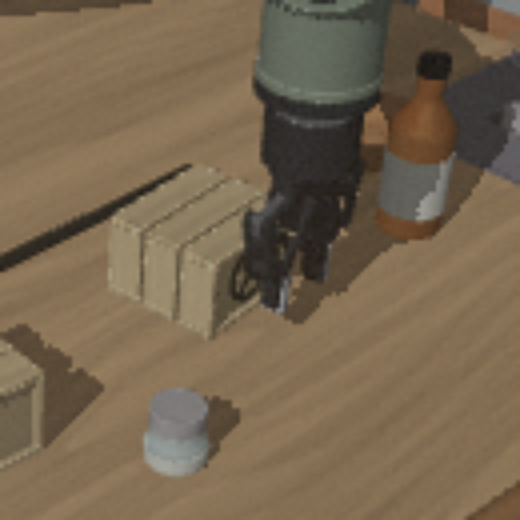

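Centred and clear. I'll push −14.5 cm, short of the goal, then measure.

>>> step_arm(plan=[[[-1.5, 0, -0.6, 0], [-3, 0, -0.6, 0], [-4.2, 0, -0.6, 0], [-5.4, 0, -0.6, 0], [-6.6, 0, -0.6, 0], [-7.8, 0, -0.6, 0], [-9, 0, -0.6, 0], [-10.2, 0, -0.6, 0], [-11.4, 0, -0.6, 0], [-12.6, 0, -0.6, 0], [-13.6, 0, -0.6, 0], [-14.5, 0, -0.6, 0]]])

```text
clock: 10.83
position: [0.4949, 0.1831, 0.2018]
tool_rot: [3.132, -0.002, 1.669]
force: [1.8, 0.3, 0.8]
grip_width: 0.0514
```

```bash
python3 - <<'E'
from h import *
grab('wrist','w12.png')
f=grab('scene'); im=np.ascontiguousarray(f['pixels'])
cv2.imwrite('pics/s12.png',cv2.resize(im[110:230,270:430],None,fx=5,fy=5,interpolation=cv2.INTER_CUBIC))
E
```

```text
(no output)
```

View pics/w12.png

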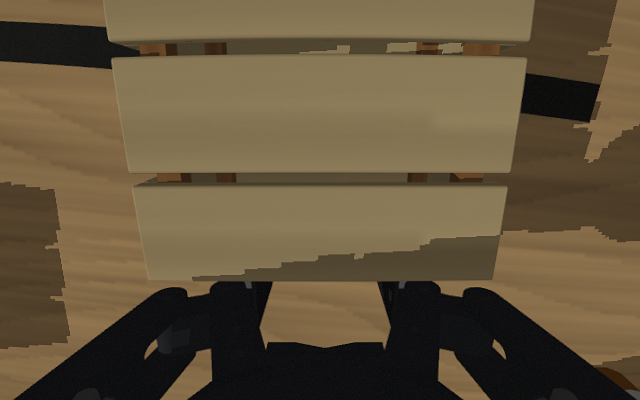

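View pics/s12.png

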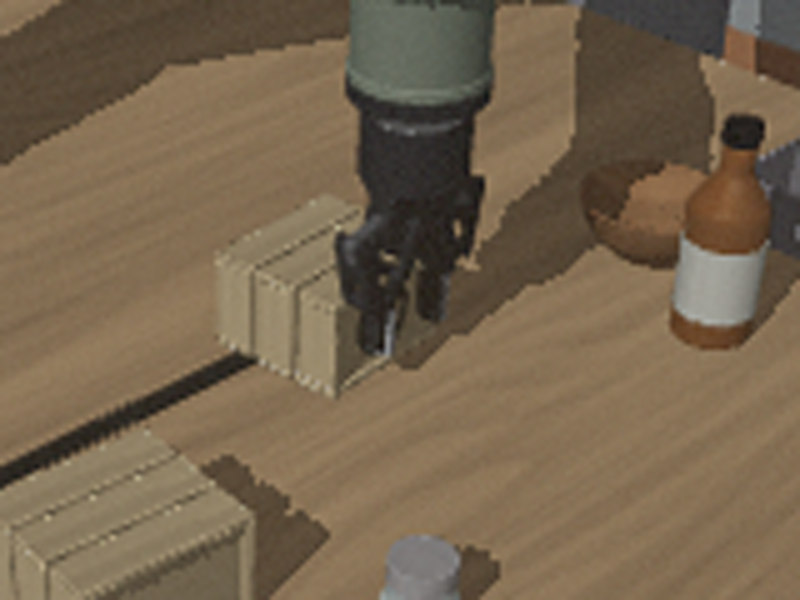

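```bash
python3 - <<'E'
from h import *
f=grab('wrist')
for p in [(148,280),(493,280)]: print(onz(f,*p,.076).round(4))
for p in [(50,45),(560,98)]: print('tape',onz(f,*p,0).round(4))
g=grab('scene')
for u,v in [(337,396)]: print(onz(g,270+u/5,110+v/5,0).round(4))
print(bot.observe()['position'])
E
```

```text
[0.4875 0.1215 0.076 ]
[0.4756 0.2415 0.076 ]
tape [0.4045 0.0312 0.    ]
tape [0.4049 0.3027 0.    ]
[0.4856 0.1245 0.    ]
[0.49545929 0.18308099 0.20100196]
```

The underside mid is at x = 0.4815, so the centre is ≈ 0.427. It needs −2.2 cm more.

>>> step_arm(plan=[[[-0.7, 0, 0, 0], [-1.4, 0, 0, 0], [-1.9, 0, 0, 0], [-2.2, 0, 0, 0], [-2.2, 0, 0, 0], [-2.2, 0, 0, 0], [-1, 0.1, 0, 0], [1.5, 0.3, 0, 0], [3, 0.3, 0, 0], [3, 0.3, 4, 0], [3, 0.3, 8, 0], [3, 0.3, 12, 0]]])

```text
clock: 12.03
position: [0.5254, 0.1858, 0.3218]
tool_rot: [3.136, -0.001, 1.669]
force: [0.8, 0.4, 0.8]
grip_width: 0.0513
```

```bash
python3 - <<'E'
from h import *
grab('wrist','w13.png')
E
```

```text
(no output)
```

View pics/w13.png

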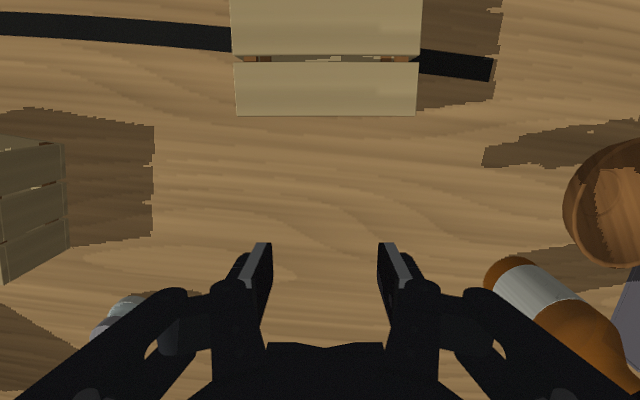

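>>> step_arm(plan=[[[1, 0, 4, 0], [3, -1, 8, 0], [8, -18, 10, 0], [8, -18, 10, 0], [8, -18, 10, 0], [8, -18, 10, 0], [8, -18, 10, 0], [8, -18, 10, 0], [8, -18, 10, 0], [8, -18, 10, 0]]])

```text
clock: 12.92
position: [0.6068, 0.0071, 0.4292]
tool_rot: [3.127, -0.005, 1.67]
force: [0.5, 1.2, 0.5]
grip_width: 0.051
```

```bash
python3 - <<'E'
from h import *
grab('top','t14.png'); grab('scene','s14.png')
f=grab('top'); im=np.ascontiguousarray(f['pixels'])
cv2.imwrite('pics/t14z.png',cv2.resize(im[190:290,210:310],None,fx=6,fy=6,interpolation=cv2.INTER_CUBIC))
E
```

```text
(no output)
```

View pics/t14.png

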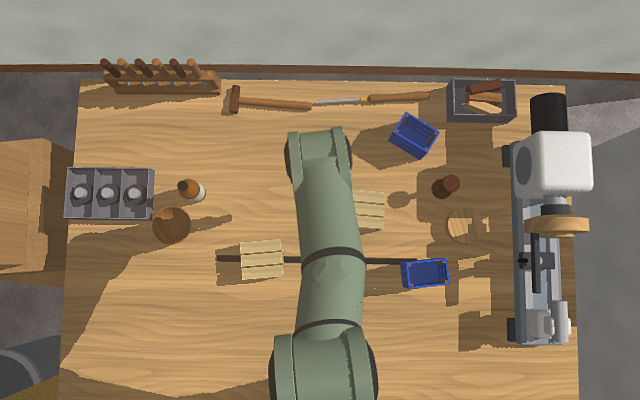

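View pics/s14.png

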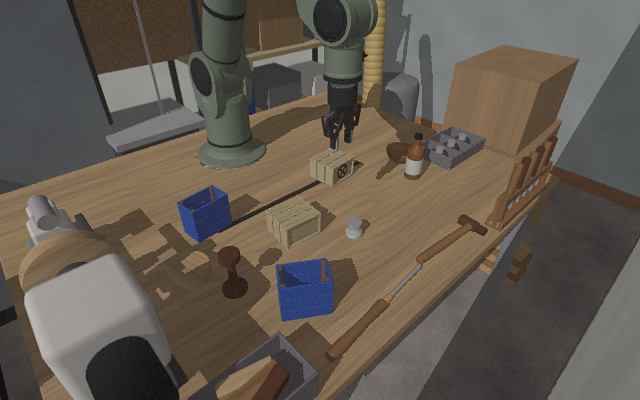

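View pics/t14z.png

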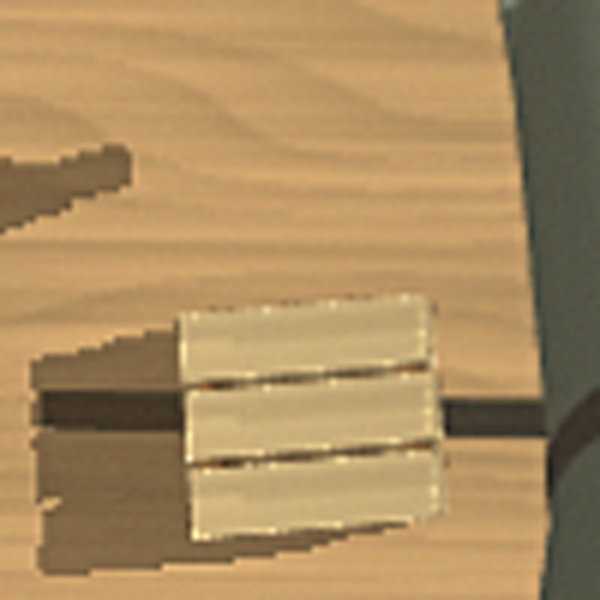

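```bash
python3 - <<'E'
from h import *
f=grab('top')
C=np.array([onz(f,210+u/6,190+v/6,.076)[:2] for u,v in [(178,314),(432,294),(440,515),(192,540)]])
print(C.round(4),C.mean(0).round(4))
o=lambda u,v,z: onz(f,u,v,z)[:2].round(4)
print('bowl',o(171,225,.05),'bottle',o(186,186,.17),'candle',o(446,186,.125),'disc',o(466,226,.04))
im=np.ascontiguousarray(f['pixels']); g=cv2.imread('pics/top0.png'); d=cv2.absdiff(im,g).max(2)
for n,(x0,y0,x1,y1) in dict(bowl=(155,208,188,242),bottle=(178,178,204,198),candle=(434,175,458,196),bluefar=(390,112,440,160),bluenear=(400,255,450,290)).items(): print(n,(d[y0:y1,x0:x1]>40).mean().round(3))
s=grab('scene')['pixels']; d=cv2.absdiff(np.ascontiguousarray(s),cv2.imread('pics/scene0.png')).max(2)
print('jar scene',(d[217:238,347:362]>40).mean())
E
```

```text
[[0.4534 0.2375]
 [0.4648 0.1127]
 [0.3573 0.1066]
 [0.3436 0.2273]] [0.4048 0.171 ]
bowl [0.5035 0.4521] bottle [0.6057 0.3779] candle [ 0.6216 -0.3634] disc [ 0.5118 -0.4446]
bowl 0.406
bottle 0.027
candle 0.0
bluefar 0.0
bluenear 0.0
jar scene 0.07936507936507936
```

The crate centre is at x = 0.4048 and the tape centre at 0.4045. The bystanders are unmoved; the bowl's pixels changed because of the arm's shadow, and it sits at the same outline (171,225). The hand is in the air, so I'm handing in.

```bash
python3 - <<'E'
from workcell import bot
print(bot.job_done())
E
```

```text
the job is handed in; nothing more can be done
None
```

The job is done and handed in at about 13 s. Both crates are tipped toward the robot with their undersides showing. The left one had the stamp, and I pushed it on its side onto the dispatch line.

- **Stamped crate:** the last top view put its centre at x = 0.405, against 0.4045 for the tape centre. It sits turned by about 0.1 rad.
- **Plain crate:** it lies on its side with its near edge at about x = 0.50, roughly 9 cm clear of the tape.
- **Slip on the first pull:** my first pull on the stamped crate was too low and slid it about 25 mm before it tipped. I raised the contact point, and it then tipped over.
- **Bystanders:** the candlestick and both blue crates showed no pixel change against the first pictures, and the bottle and jar only a little.
    - The bowl check failed, with about 40% of its pixels changed. I put this down to the arm's shadow, as the bowl is at the same place in the picture.
    - I did not compare the disc's pixels, but by eye it is in the same place.
- **Y disagreement:** while I was lining up the push, the top and wrist cameras differed by about 7 mm in y on the stamped crate. I used the wrist reading.

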